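# Unlock the bedside lock box by counting dial clicks

### The arm

A 6-joint arm with a two-finger parallel gripper is mounted at the origin on the work surface. World frame = base frame: x ahead of the robot, y to its left, z up, the work surface at z = 0. Lengths are in mm, angles in rad, forces in N, time in s.
With the tool pointing down it reaches from about 350 to 875 mm from the base axis. Payload 4.2 kg.
Tool frame: the origin (TCP) lies at the very end of the fingers, on their centre line; the grasp point (between the pads) lies 19 mm behind it; z points along the fingers, y is the line along which they close (so a half turn about z gives the same grasp; the last joint's range is limited). The gripper opens to 85 mm and grips with 20 to 120 N. Pads are 22 mm wide; open, the fingers measure 114 mm over their backs; the gripper's body (76 mm by 85 mm) begins 54 mm behind the grasp point. The pads swing forward as they close: fully open they stand 13 mm farther back than shut.
Start: joints at [1.381, 0.385, 0.008, 0, -1.194, -0.259], TCP at [271.144, 563.099, 231.312] pointing down, gripper open.
Joint ranges: [-3.14, 3.14], [-1.21, 2.06], [-1.07, 1.41], [-3.16, 2.05], [-2.99, -0.16], [-3.1, 3.1]. Speed limits (rad/s): [2.79, 2.79, 3.14, 3.14, 3.14, 3.14].

### API

Orientations are given as a unit quaternion [x, y, z, w].
In Python, from bench import read_state, get_image, camera_model, job_done gives the robot as it stands.
- The arm moves only by the shell command python3 -m handwheel 'ROWS'. ROWS is JSON, a list of rows, each a list of 7 numbers: the shift along the tool's x, y, z in m, then the turn, a rotation vector about the tool's x, y, z in rad, then the gripper's target within -1 to 1 (fully open at 1, half-way at 0, shut at -1). In form: [[dx, dy, dz, wx, wy, wz, jaw], ...]. A call has 1 to 10 rows; each row is the pose to reach, as a shift and turn from the pose commanded when the call began, along the tool's axes at that moment; what a row does not reach only later rows make up. A row lasts 1/8 s, in which the tool goes at most 62.5 mm and 10.7 degrees, less where a joint would pass 70% of its speed; a pose out of reach is approached as far as the arm can. A call with a gripper value outside its range is refused whole. The fingers move at their own pace and stop on an object; the grip force is fixed at half the most. Time passes only in rows, so rows that repeat a pose let the fingers close. It gives the time, the measured TCP pose, the force, the opening and the grip force at its end, in the units of the state.
- read_state(): the state, without advancing time (a new reading comes with each control period).
- get_image(name): name is "scene" or "top"; returns (picture, depth): 420x560x3 uint8, blue, green, red; 420x560 float32, mm along the optical axis (not along the pixel's ray), 0 where there is no reading.
- camera_model(name): a dict with "K" (3x3 intrinsics, pixels), "rvec" (rotation vector, rad) and "tvec" (3), from world to camera coordinates, as OpenCV has them. Camera axes: x right, y down, z forward; pixel columns grow to the right and rows downward; lengths in mm; the calibration is good to about 2 mm. A picture is of the moment at which its call begins. camera_model takes no time and is no camera call.
- job_done(): hands the job in; it is judged then, once.
The state is a dict: "clock": time; "joints": joint angles; "joint_vel": joint speeds; "joint_efforts": joint torques, N m; "position": TCP position; "ee_rot": TCP orientation; "contact_force": force on the tool from outside, world axes, zero at the start; "wrist_torque": the same for the moment, N m; "gripper_width": finger opening in mm; "grasp_force": force on a finger pad.
Only numpy, scipy, OpenCV 4.12 (cv2) and the standard library are available. Lean on these libraries where they do the work, as an engineer would, in place of code of your own. Each camera call takes 0.05 s, during which the arm holds its last target. There are 200 camera calls.

### The job

Unlock the grey bedside lock box. Gently wind its dial back anticlockwise (seen from above) to the stop, without straining the springy stop pin; count six clicks on clockwise from there; then slide the bolt fully open towards the dial without forcing it, let go, and leave the things on and around the box undisturbed.

Things in the scene. Friction and masses are not known exactly. Their poses are not given: they have to be found in the camera images.
- lockbox: Heavy grey steel box, fixed, 206 x 276 mm (its x and y), lid top 80 mm above the table. Origin: centre of its underside; z up. On the lid at x = 0: the dial at y = +50 mm, the bolt at y = -85 mm; the bolt slides along the box's +y, towards the dial.
- dial_axis (a point): On the dial's upright axis, 34 mm above the lid top, a good height to grip the knob; fixed to the box, does not turn. Knob: round, black, fluted, 40 mm diameter, 12 to 48 mm above the lid top. Clicks every 20 degrees: a spring holds each (0.15 N m to leave it) and the dial snaps to the nearest click when let go. Starts 1 to 4 clicks clockwise of its stop, unknown which; travel 9 clicks.
- wheel_centre (a point): Centre of the flat toothed steel wheel under the knob, turning with it; 76 mm across, 4 to 12 mm above the lid top, so keep fingertips 14 mm above the lid. One tooth is missing: six clicks clockwise from the stop this gap faces the bolt's tongue; at any other click a tooth blocks the tongue. This point does not turn.
- first_tick (a point): First of ten equal ticks on the lid, 55 mm from the dial axis, one per click, running clockwise. The light line on the knob's top and the steel lug on the wheel's rim (6 mm thick, reaching 49 mm from the axis) point at this tick when the dial is at its stop.
- stop_pin: Upright steel pin, 6 mm thick, 15 mm high, 43 mm from the dial axis, met by the wheel's lug when the dial is fully anticlockwise (rests on it with 2 to 4 N). Origin on the dial axis at the lid top. Yields on a spring about that axis, 4 N m per rad, felt as dial torque on top of the clicks. More than 18 N on it (0.77 N m of dial torque, 0.19 rad of yielding) bends it.
- bolt (a joint): Travel of the bolt in m along the box's +y: about 0 = locked, 0.016 = fully open; stays where it is left; slides with about 1.5 N. At a wrong click it is blocked at about 0.010 to 0.0125.
- bolt_grip (a point): Centre of the bolt's upright black thumb grip, 34 mm (box x) x 12 mm (box y) x 28 mm high, 26 mm above the lid top; its top is 40 mm above the lid top; moves with the bolt. Free on both y sides from 16 mm above the lid top upwards; when locked it is 135 mm from the dial axis.
- tongue: The bolt's steel tongue, a round 6 mm rod pointing along the box's +y at the dial's wheel, part of the bolt; origin under the thumb grip at the lid top. Its tip is 48 mm from the dial axis when locked and 32 mm when open. It gives on a stiff spring, 6 N per mm. Pressing it on the wheel with more than 15 N damages the lock.
- pill_jar: Bystander on the box lid: small amber jar, 34 mm wide, 45 mm high; origin under its centre.
- balm_tin: Bystander on the box lid: flat tin 30 x 45 x 12 mm; origin under its centre.
- paper_roll: Bystander: white paper roll, 104 mm wide, 98 mm high, standing on the table; origin under its centre.
- e_reader: Bystander: flat black e-reader, 170 x 125 x 10 mm; origin under its centre.
- mug: Bystander: white mug, 80 mm wide, 90 mm high; origin under its centre.
- water_bottle: Bystander: clear bottle, 64 mm wide, 190 mm high; origin under its centre.
- glasses_case: Bystander: grey glasses case, 60 x 155 x 35 mm; origin under its centre.

How it is judged:
By the outcome, as a careful person would: the job done as asked, in the order asked, and still so for the second after the job is handed in, with the robot touching nothing.
It also fails if it takes over 69 s, if anything falls off the work surface, if the arm or the gripper's body presses on something with over 40 N, if the wrist force passes 120 N, or if a joint passes its speed limit or range.

## Working session

There is one attempt and no reset: what is moved stays moved. The work goes in short steps, Python scripts to look and compute and a shell command to move; the robot and the scene stay as the last step left them, time stands still between calls to the robot, and variables do not carry over. Pictures are saved under pics/ and viewed, at most 13 in all, crops included, and the job is handed in when it is done.

```bash
mkdir -p pics
python3 - <<'E'
from bench import *
import cv2,numpy as np
for n in("scene","top"):
    p,d=get_image(n); cv2.imwrite(f"pics/{n}0.png",p); np.savez(f"pics/{n}0.npz",p=p,d=d)
    print(n,{k:np.round(v,3).tolist() for k,v in camera_model(n).items()})
print(read_state())
E
```

```text
scene {'K': [[451.821, 0.0, 274.615], [0.0, 451.821, 203.756], [0.0, 0.0, 1.0]], 'rvec': [2.007, 1.156, -0.557], 'tvec': [-273.208, -241.594, 1695.658]}
top {'K': [[446.373, 0.0, 282.791], [0.0, 446.373, 205.818], [0.0, 0.0, 1.0]], 'rvec': [2.156, -2.108, 0.147], 'tvec': [9.746, 543.059, 1265.717]}
{'clock': 0.1, 'joints': array([ 1.38062975e+00,  3.85514203e-01,  6.80659953e-03, -4.06773037e-04,
       -1.19399321e+00, -2.58632246e-01]), 'joint_vel': array([ 1.16078518e-03, -1.90382294e-03,  3.47844581e-03,  1.87086318e-03,
       -4.85089847e-04, -4.87327064e-05]), 'joint_efforts': array([-7.13523968e-04, -3.93320739e+01,  1.88928813e+01,  4.19789314e+00,
       -2.60731169e-03,  7.05597159e-06]), 'position': array([270.92987549, 562.67582355, 230.33156231]), 'ee_rot': array([ 9.74910772e-01, -2.22593899e-01, -1.56344379e-04,  9.58154679e-04]), 'contact_force': array([ 0.00392642, -0.54272273,  0.00110763]), 'wrist_torque': array([-0.00251628, -0.00062979, -0.00205552]), 'grasp_force': 0.0, 'gripper_width': 85.34187841514822}
```

View pics/top0.png

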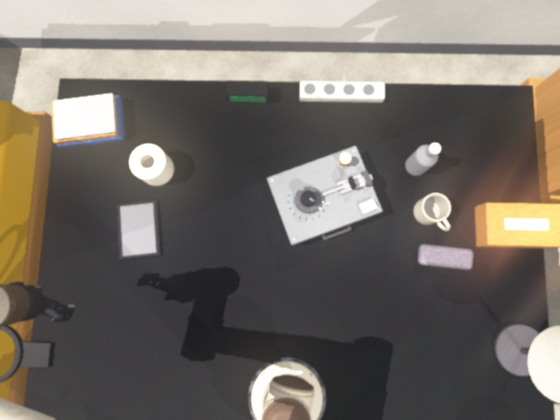

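View pics/scene0.png

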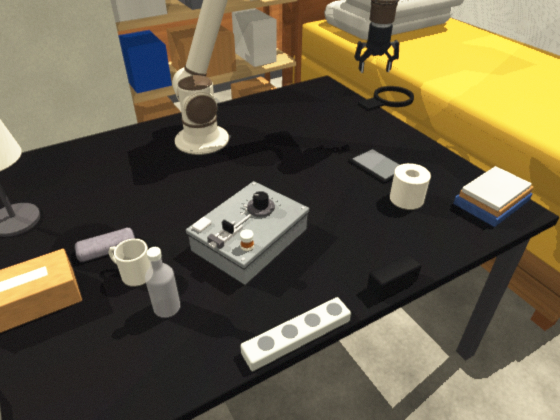

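The top view shows the box at about (325,195), with the dial at (311,200), the bolt grip at (358,182), the jar at (345,158) and the tin at (368,206). I'll fit the lid outline and crop in on it.

```bash
cat > h.py <<'E'
import cv2,numpy as np
from bench import *
def cam(n):
    m=camera_model(n); return np.array(m["K"]),cv2.Rodrigues(np.array(m["rvec"]))[0],np.array(m["tvec"]).reshape(3)
def ray(n,uv,z):
    K,R,t=cam(n); uv=np.atleast_2d(uv).astype(float)
    d=(np.linalg.inv(K)@np.c_[uv,np.ones(len(uv))].T).T@R; c=-R.T@t
    return c+d*((z-c[2])/d[:,2])[:,None]
def proj(n,P):
    K,R,t=cam(n); q=(np.atleast_2d(P)@R.T+t)@K.T; return q[:,:2]/q[:,2:]
E
python3 - <<'E'
from h import *
f=np.load("pics/top0.npz");p,d=f["p"],f["d"]
K,R,t=cam("top")
v,u=np.mgrid[:420,:560]
pc=np.stack([(u-K[0,2])/K[0,0]*d,(v-K[1,2])/K[1,1]*d,d],-1)
w=(pc-t)@R
m=((w[...,2]>68)&(w[...,2]<150)&(d>0)&(u>250)&(u<400)&(v>130)&(v<260)).astype(np.uint8)
m=cv2.morphologyEx(m,cv2.MORPH_OPEN,np.ones((5,5)))
c=max(cv2.findContours(m,0,2)[0],key=cv2.contourArea)
P=ray("top",c[:,0],80)[:,:2].astype(np.float32)
r=cv2.minAreaRect(P);print(r, cv2.boxPoints(r))
z=np.median(w[...,2][m>0]);print(z)
cv2.imwrite("pics/topc.png",cv2.resize(p[135:255,255:395],None,fx=5,fy=5,interpolation=cv2.INTER_CUBIC))
s=np.load("pics/scene0.npz")["p"]
cv2.imwrite("pics/scc.png",cv2.resize(s[175:285,180:320],None,fx=5,fy=5,interpolation=cv2.INTER_CUBIC))
E
```

```text
((575.0489501953125, -97.60868835449219), (206.4839630126953, 283.66717529296875), 21.51556968688965) [[ 426.98303    -3.52277 ]
 [ 531.01917  -267.42343 ]
 [ 723.11487  -191.69461 ]
 [ 619.07874    72.206055]]
82.03492267160416
```

View pics/topc.png

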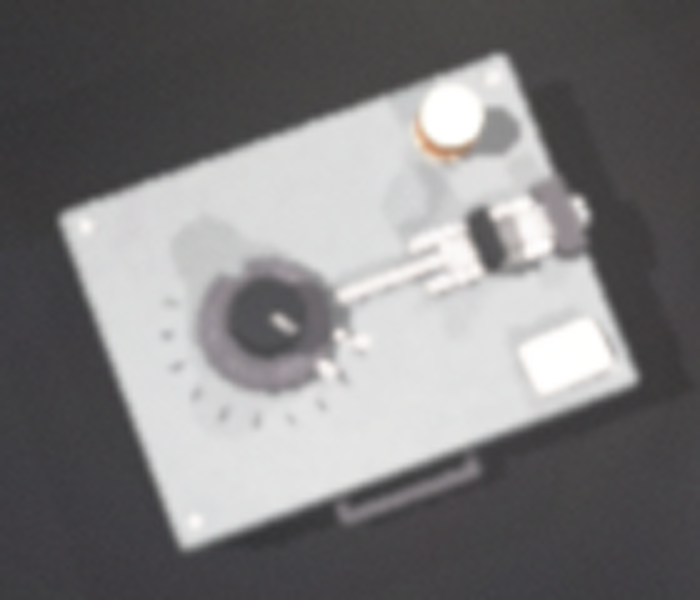

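View pics/scc.png

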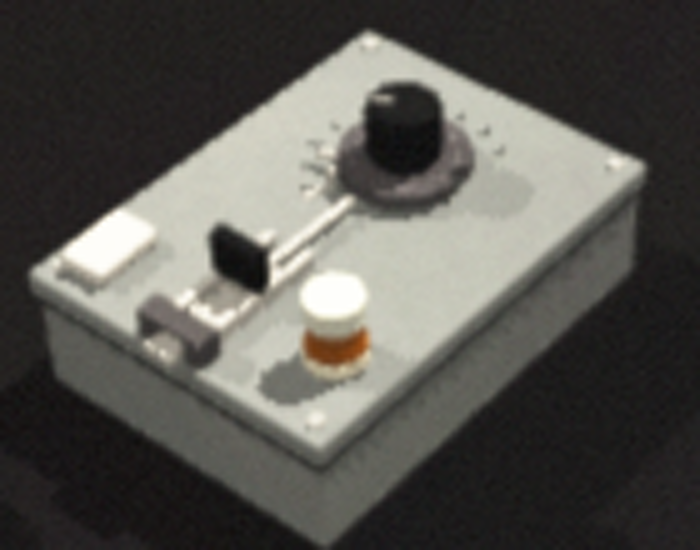

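The crop shows the lid corners at (60,215), (505,55), (638,380) and (182,550). The knob line runs (272,313)→(294,330), the wheel gap is at (240,270), and the lug and pin are the bright spots at (325,370), (342,338) and (360,342). The ticks run from the lower right round to (170,300). Next I convert these to world coordinates.

Run:
```python
from h import *
f=lambda a:np.array([255,135])+(np.array(a,float)+.5)/5-.5
C=ray("top",f([(60,215),(505,55),(638,380),(182,550)]),80)[:,:2]
print(C.round(1), [np.linalg.norm(C[i]-C[i-1]).round(1) for i in range(4)])
c=C.mean(0); yd=(C[0]-C[1])+(C[3]-C[2]); yd/=np.linalg.norm(yd)
xd0=(C[0]-C[3])+(C[1]-C[2]); a=np.arctan2(yd[1],yd[0]); b=np.arctan2(xd0[1],xd0[0])+np.pi/2
th=(a+b)/2; Y=np.array([np.cos(th),np.sin(th)]); X=np.array([Y[1],-Y[0]])
print("centre",c,"yaw",np.degrees([a-np.pi/2,b-np.pi/2]),"X",X,"Y",Y)
ax=c+50*Y; bg=c-85*Y; print("axis",ax,"grip",bg)
# colour checks
p=np.load("pics/top0.npz")["p"]
def show(nm,uv,z):
    P=ray("top",f(uv),z)[:,:2]-ax
    ang=np.degrees(np.arctan2(P@Y,P@X)); print(nm,(P+ax).round(1).tolist(),ang.round(1),np.linalg.norm(P,axis=1).round(1))
show("ticks",[(168,300),(168,332),(177,366),(196,394),(222,413),(257,422),(291,418),(322,405),(345,380)],80)
show("bright",[(325,370),(342,338),(360,342)],90)
show("gap",[(240,270)],92)
show("line",[(272,313),(294,330)],128)
show("tongue root",[(340,297),(455,258)],88)
g=p.max(2)
for nm,ctr,r,z in(("knob",(311,199),12,128),("bgrip",(353,183),8,120)):
    m=np.zeros_like(g);cv2.circle(m,ctr,r,1,-1); m=((g<75)&(m>0)).astype(np.uint8)
    n,l,s,ce=cv2.connectedComponentsWithStats(m); i=1+np.argmax(s[1:,4]); print(nm,s[i],ce[i],ray("top",ce[i],z))
for n,pts in (("scene",[[*ax,128],[*bg,120]]),("top",[[*ax,128],[*bg,120]])): print(n,proj(n,pts).round(1))
st=read_state()
from scipy.spatial.transform import Rotation as Ro
print(Ro.from_quat(st["ee_rot"]).as_matrix().round(3))
```

```text
[[ 618.    69.9]
 [ 718.  -185.5]
 [ 529.2 -260.4]
 [ 427.2   -4.4]] [np.float64(204.7), np.float64(274.3), np.float64(203.2), np.float64(275.6)]
centre [573.07567918 -95.09419387] yaw [21.56145589 21.43417274] X [0.93043155 0.36646573] Y [-0.36646573  0.93043155]
axis [554.7523925  -48.57261645] grip [ 604.22526652 -174.18087548]
ticks [[569.6, 6.7], [551.0, 6.2], [531.6, 0.7], [515.7, -10.4], [505.2, -25.4], [500.5, -45.3], [503.2, -64.5], [511.0, -81.9], [525.6, -94.8]] [  53.5   72.4   93.7  114.2  133.4  155.   175.6 -164.2 -143.8] [57.2 54.9 54.5 54.6 54.7 54.4 54.  55.  54.6]
bright [[529.5, -82.7], [548.0, -92.1], [545.9, -102.3]] [-147.9 -120.3 -120.8] [42.5 44.1 54.4]
gap [[585.5, -33.9]] [4.1] [34.1]
line [[554.7, -50.9], [545.5, -63.1]] [-111.6 -143.8] [ 2.4 17.2]
tongue root [[571.9, -90.9], [595.8, -155.9]] [-89.4 -90.6] [ 45.6 114.9]Traceback (most recent call last):
  File "<stdin>", line 23, in <module>
    return _wrapfunc(a, 'argmax', axis=axis, out=out, **kwds)
    return bound(*args, **kwds)
ValueError: attempt to get argmax of an empty sequence
```

The line points at −144° in the box frame and the first tick is at about −124°, so the dial appears to be at click 1. I'll refine the knob and bolt-grip positions from both views and work out the first move.

Run:
```python
from h import *
ax=np.array([554.75,-48.57]);bg=np.array([604.2,-174.2])
for n in("top","scene"):
    p=np.load(f"pics/{n}0.npz")["p"]; g=p.max(2)
    for nm,P,z,r in(("knob",ax,128,11),("grip",bg,120,9)):
        q=proj(n,[[*P,z]])[0]; 
        w=g[int(q[1])-9:int(q[1])+10,int(q[0])-9:int(q[0])+10]
        m=np.zeros_like(g);cv2.circle(m,tuple(int(round(x)) for x in q),r,1,-1)
        thr=cv2.threshold(g[m>0].reshape(1,-1),0,255,cv2.THRESH_OTSU)[0]*(.75 if n=="top" else 1)
        mm=((g<thr)&(m>0)).astype(np.uint8); k,l,s,ce=cv2.connectedComponentsWithStats(mm)
        i=1+np.argmax(s[1:,4]); print(n,nm,"pred",q.round(1),"thr",thr,s[i],ce[i].round(1),ray(n,ce[i],z if n=="top" else z-10).round(1))
f=lambda a:np.array([255,135])+(np.array(a,float)+.5)/5-.5
print("manual knob",ray("top",f([(270,317)]),128),"grip top",ray("top",f([(487,241)]),120))
st=read_state()
from scipy.spatial.transform import Rotation as Ro
R=Ro.from_quat(st["ee_rot"]).as_matrix()
print("delta tool",(R.T@(np.array([*ax,190])-st["position"])).round(1))
```

```text
top knob pred [308.1 197.2] thr 89.25 [302 191  14  15 132] [307.5 198.2] [[551.9 -46.8 128. ]]
top grip pred [353.6 181.1] thr 126.75 [349 177   7  12  54] [351.9 182.7] [[ 599.5 -169.3  120. ]]
scene knob pred [260.2 195.1] thr 111.0 [252 192  17  15 195] [260.4 198.7] [[557.8 -50.  118. ]]
scene grip pred [226.1 223.4] thr 115.0 [222 220  12  12 107] [227.  225.9] [[ 603.7 -172.2  110. ]]
manual knob [[552.49914666 -49.87381438 128.        ]] grip top [[ 599.18880435 -169.64879386  120.        ]]
delta tool [521.  427.4  41.2]
```

```bash
python3 -m handwheel '[[0.52,0.427,0.02,0,0,0,1],[0.52,0.427,0.02,0,0,0,1],[0.52,0.427,0.02,0,0,0,1],[0.52,0.427,0.02,0,0,0,1],[0.52,0.427,0.02,0,0,0,1],[0.52,0.427,0.02,0,0,0,1],[0.52,0.427,0.02,0,0,0,1],[0.52,0.427,0.02,0,0,0,1],[0.52,0.427,0.02,0,0,0,1],[0.52,0.427,0.02,0,0,0,1]]'; python3 -m handwheel '[[0.04,0.03,0.0,0,0,0,1],[0.04,0.03,0.0,0,0,0,1],[0.04,0.03,0,0,0,0,1],[0.04,0.03,0,0,0,0,1]]'; python3 -c "
from bench import *;print(read_state())"
```

```text
clock: 1.35
position: [534.5, -5.5, 212.5]
ee_rot: [0.975, -0.222, -0.0, -0.0]
contact_force: [1.0, 1.1, 0.4]
gripper_width: 85.3
grasp_force: 0.0
clock: 1.85
position: [556.7, -47.0, 212.8]
ee_rot: [0.975, -0.222, -0.0, -0.0]
contact_force: [0.6, 0.1, 0.3]
gripper_width: 85.3
grasp_force: 0.0
{'clock': 1.85, 'joints': array([ 2.05675304e-01,  2.86857400e-01, -1.85534477e-01, -2.09381321e-04,
       -1.09860827e+00,  9.17901552e-01]), 'joint_vel': array([ 0.00790946, -0.00451493,  0.00286128,  0.0009047 , -0.00090458,
        0.00047196]), 'joint_efforts': array([-3.54837924e-01, -3.31210434e+01,  1.80345422e+01,  4.00966242e+00,
       -1.47880837e-03, -1.36525159e-03]), 'position': array([556.70277621, -47.04151576, 212.76076058]), 'ee_rot': array([ 9.75092770e-01, -2.21797363e-01, -1.31465867e-04, -4.23543015e-05]), 'contact_force': array([0.5691286 , 0.1096949 , 0.34291635]), 'wrist_torque': array([-0.04844408, -0.03613386, -0.02901143]), 'grasp_force': 0.0, 'gripper_width': 85.28241217376264}
```

```bash
python3 -m handwheel '[[-0.001,0.002,0.03,0,0,0,1],[-0.001,0.002,0.055,0,0,0,1],[-0.001,0.002,0.055,0,0,0,1],[-0.001,0.002,0.055,0,0,0,1]]'
python3 - <<'E'
from h import *
s,_=get_image("scene");t,_=get_image("top")
q=proj("scene",[[554.5,-48.6,128],[554.5,-48.6,158]]);print(q)
a=cv2.resize(s[130:240,190:320],None,fx=5,fy=5,interpolation=cv2.INTER_CUBIC);cv2.imwrite("pics/s1.png",a)
E
```

```text
clock: 2.35
position: [556.1, -48.6, 159.0]
ee_rot: [0.975, -0.222, 0.001, -0.0]
contact_force: [0.3, -0.2, 0.2]
gripper_width: 85.3
grasp_force: 0.0
[[260.16220982 195.02381129]
 [259.86876221 186.14817411]]
```

View pics/s1.png

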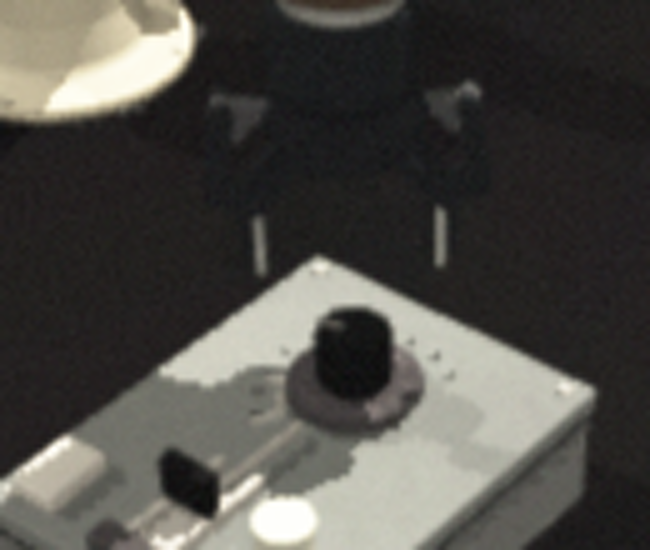

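The fingers, at (260,270) and (440,265) in the crop, straddle the knob at (354,350), centred to about 2 mm. I'll descend and close.

```bash
python3 -m handwheel '[[0,0,0.02,0,0,0,1],[0,0,0.04,0,0,0,1],[0,0,0.055,0,0,0,1],[0,0,0.063,0,0,0,1],[0,0,0.063,0,0,0,1],[0,0,0.063,0,0,0,1]]'; python3 -m handwheel '[[0,0,0,0,0,0,-0.05],[0,0,0,0,0,0,-0.1],[0,0,0,0,0,0,-0.15],[0,0,0,0,0,0,-0.2],[0,0,0,0,0,0,-0.3],[0,0,0,0,0,0,-0.3]]';python3 -c "
from bench import *;s=read_state();print(s['wrist_torque'],s['joints'])"
```

```text
clock: 3.2
position: [556.0, -49.3, 95.4]
ee_rot: [0.975, -0.222, 0.001, -0.0]
contact_force: [0.7, 0.4, -0.1]
gripper_width: 85.7
grasp_force: 0.0
clock: 3.95
position: [556.2, -48.4, 95.6]
ee_rot: [0.975, -0.222, 0.001, -0.001]
contact_force: [-1.5, 4.6, 3.5]
gripper_width: 39.1
grasp_force: 60.2
[ 1.47159978  0.3272307  -0.02856218] [ 2.03213919e-01  4.07925498e-01 -3.36428231e-01 -8.84769360e-04
 -8.23998346e-01  9.19926942e-01]
```

```bash
T='from bench import *;s=read_state();print(s["wrist_torque"],s["ee_rot"])'; python3 -m handwheel '[[0,0,0,0,0,-0.05,-0.3],[0,0,0,0,0,-0.1,-0.3],[0,0,0,0,0,-0.13,-0.3],[0,0,0,0,0,-0.13,-0.3]]'; python3 -c "$T";python3 -m handwheel '[[0,0,0,0,0,-0.04,-0.3],[0,0,0,0,0,-0.08,-0.3],[0,0,0,0,0,-0.12,-0.3],[0,0,0,0,0,-0.16,-0.3],[0,0,0,0,0,-0.16,-0.3]]'; python3 -c "$T"
```

```text
clock: 4.45
position: [556.2, -48.2, 95.6]
ee_rot: [0.987, -0.158, 0.001, -0.001]
contact_force: [-0.9, 6.1, 3.9]
gripper_width: 38.7
grasp_force: 60.3
[ 1.59561796  0.31055112 -0.00171562] [ 9.87366790e-01 -1.58445603e-01  1.05951132e-03 -8.31026602e-04]
clock: 5.08
position: [556.2, -48.1, 95.6]
ee_rot: [0.997, -0.078, 0.001, -0.001]
contact_force: [-1.4, 5.7, 4.1]
gripper_width: 38.6
grasp_force: 60.3
[1.87764729 0.35377994 0.33473568] [ 9.96922685e-01 -7.83800561e-02  1.09240497e-03 -7.30694782e-04]
```

```bash
T='from bench import *;s=read_state();print(s["wrist_torque"],s["ee_rot"][:2],s["joint_efforts"][5],s["joints"][5])'; for i in 1 2; do python3 -m handwheel '[[0,0,0,0,0,-0.02,-0.3],[0,0,0,0,0,-0.02,-0.3]]'|grep -E "force|width"; python3 -c "$T"; done
```

```text
contact_force: [-0.5, 6.5, 3.8]
gripper_width: 38.4
grasp_force: 60.3
[1.84787383 0.35740555 0.18911242] [ 0.99763961 -0.06865372] -0.15652367379516363 1.2305368981060512
contact_force: [-0.1, 5.7, 4.3]
gripper_width: 38.7
grasp_force: 60.3
[1.90850868 0.27786798 0.24124547] [ 0.99828056 -0.05860022] -0.2143900841474533 1.2506689307928434
```

Run:
```python
from h import *
s,_=get_image("scene");t,_=get_image("top")
a=cv2.resize(s[165:225,215:305],None,fx=7,fy=7,interpolation=cv2.INTER_CUBIC)
cv2.imwrite("pics/s2.png",a)
```

```text
(no output)
```

View pics/s2.png

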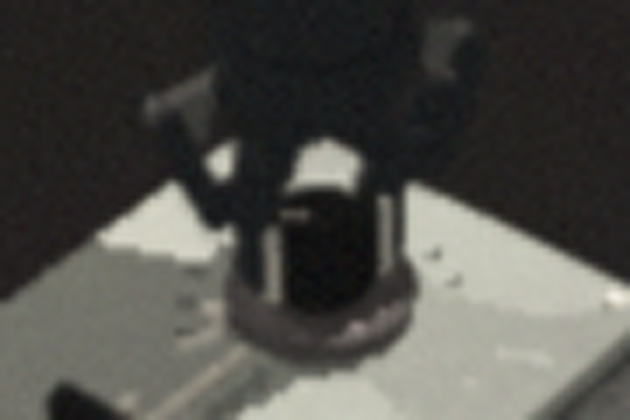

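```bash
cat >> h.py <<'E'
AX=np.array([555.5,-48.8]);Y=np.array([-.3665,.9304]);X=np.array([Y[1],-Y[0]])
def ang(P,c): 
    P=np.atleast_2d(P)[:,:2]-c; return np.degrees(np.arctan2(P@Y,P@X)).round(1)
E
python3 - <<'E'
from h import *
f=lambda a,o,k:np.array(o)+(np.array(a,float)+.5)/k-.5
# now: line ends, knob-top rim left/right
P=ray("scene",f([(283,215),(308,214),(283,208),(378,205)],(215,165),7),128);print("now",P.round(1)[:,:2].tolist(),ang(P,AX)); 
q=P[0]-P[1];print("dir",ang(q,0*AX), "knob centre approx", P[2:].mean(0))
# first scene: crop scc origin (180,175) k5, line (370,100)-(393,97)
P=ray("scene",f([(368,101),(395,97)],(180,175),5),128);print("start",P.round(1)[:,:2].tolist(),ang(P,AX),"dir",ang(P[0]-P[1],0*AX))
P=ray("scene",f([(320,325),(390,325)],(190,130),5),128);
print("mid",P.mean(0))
E
```

```text
now [[548.4, -61.2], [552.8, -52.6], [544.6, -59.1], [561.5, -26.4]] [-141.1 -147.3 -158.2   53.4]
dir [-138.2] knob centre approx [553.04599468 -42.78681647 128.        ]
start [[544.1, -64.4], [548.4, -50.1]] [-147.7  168.9] dir [-128.2]
mid [553.46044992 -46.68797471 128.        ]
```

Run:
```python
from h import *
s2,t2=get_image("scene")[0],get_image("top")[0]
s0=np.load("pics/scene0.npz")["p"]
for n,p in(("s0",s0),("now",s2)):
    w=p.max(2)[192:199,250:268].astype(float); print(n);print(w.astype(int))
pt=lambda a,r,z:[*(AX+r*(np.cos(np.radians(a))*X+np.sin(np.radians(a))*Y)),z]
for a in(-104,-124,-144,-164,-184): print("tip",a,proj("scene",[pt(a,8,128),pt(a,17,128)]).round(1).tolist())
for a in(30,20,10,0,-10): print("gap",a,proj("scene",[pt(a,35,92)]).round(1))
cv2.imwrite("pics/cmp.png",np.vstack([cv2.resize(p[180:222,235:290],None,fx=7,fy=7,interpolation=cv2.INTER_CUBIC) for p in(s0,s2)]))
```

```text
s0
[[207 205 203 205 198 156  98  77  65  50  49  48  47  62  95 132 166 194]
 [206 206 203 181 142 101  70  60  51  42  35  37  37  39  43  60  95 144]
 [207 204 200 147 129 144 148 146  99  52  37  37  40  37  38  37  50 100]
 [204 208 193 111  78  99 104 107  80  47  36  36  37  39  39  39  37  63]
 [206 202 160  72  41  45  52  53  49  38  39  37  41  39  36  36  35  43]
 [209 201 137  56  33  32  37  40  37  39  37  37  38  37  36  36  37  40]
 [205 202 147  61  30  30  33  34  34  34  35  37  34  33  38  37  33  35]]
now
[[ 25  30  27  29  30  59  71  66  50  39  36  39  41  54  81  74  37  31]
 [ 28  29  31  33  29  35  31  27  20  23  26  21  24  23  31  36  25  24]
 [ 26  30  29  29  31  37  32  31  31  26  23  19  27  21  24  24  24  27]
 [ 31  27  25  30  34  70  72  74  73  35  25  24  24  21  22  21  20  23]
 [ 30  31  29  30  32  50  49  49  49  32  24  21  20  24  23  21  23  17]
 [ 27  28  37  62  58  35  24  19  28  23  17  21  23  22  18  18  17  18]
 [ 29  29  60 101  90  40  19  16  23  19  14  23  20  19  20  18  18  17]]
tip -104 [[257.9, 196.4], [255.2, 197.6]]
tip -124 [[257.4, 195.8], [254.2, 196.4]]
tip -144 [[257.3, 195.2], [254.0, 195.1]]
tip -164 [[257.6, 194.6], [254.6, 193.8]]
tip -184 [[258.2, 194.0], [255.8, 192.7]]
gap 30 [[273.2 206.7]]
gap 20 [[272.6 208.1]]
gap 10 [[271.7 209.4]]
gap 0 [[270.5 210.6]]
gap -10 [[268.9 211.6]]
```

View pics/cmp.png

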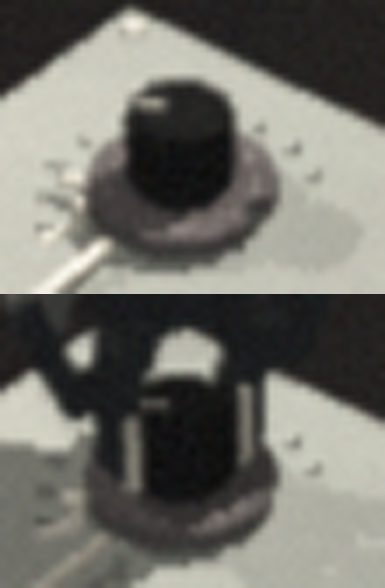

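The knob line has dropped about 1 px on the knob top, as expected for a 20° turn, so the dial was at click 1 and is now near the stop. I'll feel for the pin with small steps.

```bash
T='from bench import *;import math;s=read_state();print(s["clock"],s["wrist_torque"][2],2*math.degrees(math.atan2(s["ee_rot"][1],s["ee_rot"][0])),s["joint_efforts"][5])'; for i in 1 2 3; do python3 -m handwheel '[[0,0,0,0,0,-0.02,-0.3],[0,0,0,0,0,-0.02,-0.3],[0,0,0,0,0,-0.02,-0.3]]'|grep -E "contact"; python3 -c "$T"; done
```

```text
contact_force: [-1.5, 6.9, 4.5]
6.15 -0.03181440485063551 -5.625099075872095 -0.023361649364233017
contact_force: [-1.0, 6.6, 4.1]
6.525 -0.026637303187792373 -4.499082007483632 0.06126404972746968
contact_force: [-0.9, 6.1, 3.7]
6.9 -0.3124278640911015 -3.4245629237273154 0.33416728489100933
```

The torque ramps to −0.31 N m, so the lug is on the pin, well below the 0.77 N m limit. Now six clicks clockwise, to a tool angle of −125.7°, which is 2.135 rad from here.

```bash
T='from bench import *;import math;s=read_state();print(s["clock"],s["wrist_torque"][2],2*math.degrees(math.atan2(s["ee_rot"][1],s["ee_rot"][0])),s["joint_efforts"][5])'; python3 -m handwheel '[[0,0,0,0,0,0.1,-0.3],[0,0,0,0,0,0.2,-0.3],[0,0,0,0,0,0.3,-0.3],[0,0,0,0,0,0.4,-0.3],[0,0,0,0,0,0.5,-0.3],[0,0,0,0,0,0.6,-0.3],[0,0,0,0,0,0.7,-0.3],[0,0,0,0,0,0.8,-0.3],[0,0,0,0,0,0.9,-0.3],[0,0,0,0,0,1.0,-0.3]]'; python3 -c "$T";  python3 -m handwheel '[[0,0,0,0,0,0.1,-0.3],[0,0,0,0,0,0.2,-0.3],[0,0,0,0,0,0.3,-0.3],[0,0,0,0,0,0.4,-0.3],[0,0,0,0,0,0.5,-0.3],[0,0,0,0,0,0.6,-0.3],[0,0,0,0,0,0.7,-0.3],[0,0,0,0,0,0.8,-0.3],[0,0,0,0,0,0.9,-0.3],[0,0,0,0,0,1.0,-0.3]]'; python3 -c "$T"
```

```text
clock: 8.15
position: [555.8, -48.8, 95.6]
ee_rot: [0.862, -0.506, 0.0, -0.001]
contact_force: [-1.5, 4.2, 5.6]
gripper_width: 38.7
grasp_force: 60.4
8.15 -0.014882545985483872 -60.816934001548084 0.5077273026108742
clock: 9.4
position: [554.9, -48.8, 95.6]
ee_rot: [-0.514, 0.858, 0.0, -0.0]
contact_force: [-4.2, 4.9, 6.9]
gripper_width: 38.8
grasp_force: 60.6
9.4 0.03778530385410181 241.88500289087932 0.4849136061966419
```

```bash
T='from bench import *;import math;s=read_state();print(s["clock"],s["wrist_torque"][2],2*math.degrees(math.atan2(s["ee_rot"][1],s["ee_rot"][0])),s["joint_efforts"][5])'; python3 -m handwheel '[[0,0,0,0,0,0.06,-0.3],[0,0,0,0,0,0.12,-0.3],[0,0,0,0,0,0.12,-0.3],[0,0,0,0,0,0.12,-0.3]]'; python3 -c "$T"
```

```text
clock: 9.9
position: [554.8, -48.7, 95.6]
ee_rot: [-0.463, 0.886, 0.0, -0.0]
contact_force: [-3.4, 4.4, 7.4]
gripper_width: 38.9
grasp_force: 60.7
9.9 -0.028355305156315014 235.16765409610304 0.022051509004086256
```

```bash
python3 -m handwheel '[[0,0,0,0,0,0,-0.1],[0,0,0,0,0,0,0.1],[0,0,0,0,0,0,0.3],[0,0,0,0,0,0,0.4],[0,0,0,0,0,0,0.4]]'; python3 -m handwheel '[[0,0,-0.02,0,0,0,0.4],[0,0,-0.05,0,0,0,0.4],[0,0,-0.09,0,0,0,0.4],[0,0,-0.14,0,0,0,0.4],[-0.06,0.06,-0.14,0,0,0,0.4],[-0.1,0.1,-0.14,0,0,0,0.4],[-0.1,0.1,-0.14,0,0,0,0.4],[-0.1,0.1,-0.14,0,0,0,0.4]]'
python3 - <<'E'
from h import *
t,_=get_image("top");s,_=get_image("scene")
cv2.imwrite("pics/t3.png",np.hstack([cv2.resize(t[145:245,265:385],None,fx=4,fy=4,interpolation=cv2.INTER_CUBIC)[:320],cv2.resize(s[180:260,200:275],None,fx=4,fy=4,interpolation=cv2.INTER_CUBIC)]))
E
```

```text
clock: 10.52
position: [555.3, -49.5, 94.6]
ee_rot: [-0.463, 0.886, -0.0, -0.0]
contact_force: [0.3, -0.7, -0.4]
gripper_width: 60.0
grasp_force: 0.0
clock: 11.52
position: [530.2, 90.7, 234.7]
ee_rot: [-0.464, 0.886, -0.0, -0.0]
contact_force: [0.3, 0.5, 0.0]
gripper_width: 59.8
grasp_force: 0.0
```

View pics/t3.png

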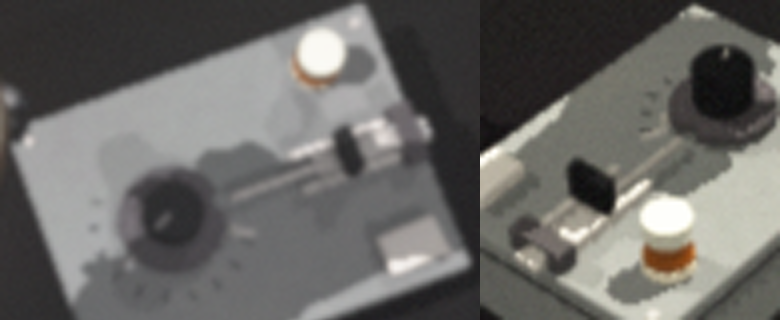

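The knob line now points down-left, (172,213)→(157,228), and the bolt grip is at (347,149) in the top crop. I'll check the dial angle against the six-click expectation (−244° = 116°) and plan the bolt approach.

Run:
```python
from h import *
f=lambda a:np.array([265,145])+(np.array(a,float)+.5)/4-.5
P=ray("top",f([(172,213),(157,228)]),128);print("line",ang(P[1]-P[0],0*AX),ang(P,AX),P.round(1)[:,:2].tolist())
print("grip top",ray("top",f([(347,149)]),120).round(1),"jar",ray("top",f([(321,51)]),125).round(1))
g=ray("scene",np.array([200,180])+(np.array([591,187])+.5)/4-.5,106);print("scene grip centre",g.round(1))
e=AX-135*Y;print("nominal grip",e.round(1))
G=np.array([602.5,-172.5]); tgt=G-40*Y
st=read_state();from scipy.spatial.transform import Rotation as Ro
R=Ro.from_quat(st["ee_rot"]).as_matrix();print("delta tool to behind grip z180",(R.T@(np.array([*tgt,180])-st["position"])).round(1),"ccw deg",-68.5-np.degrees(np.arctan2(R[1,0],R[0,0])),st["joints"])
```

```text
line [115.] [127.9 117.3] [[552.8, -47.2], [542.1, -37.1]]
grip top [[ 601.8 -167.9  120. ]] jar [[ 670.  -149.2  125. ]]
scene grip centre [[756.7  94.5 106. ]]
nominal grip [ 605.  -174.4]
delta tool to behind grip z180 [ 195.7 -242.    54.7] ccw deg 56.36483105383755 [ 4.68361744e-01  2.34498835e-01 -2.00611746e-01  2.18306521e-04
 -1.13624689e+00 -1.07695983e+00]
```

The dial is at click 6, with the line at about 116°. I'll move behind the bolt grip with the fingers shut.

```bash
python3 -m handwheel '[[0.196,-0.242,0.02,0,0,-0.984,-1],[0.196,-0.242,0.02,0,0,-0.984,-1],[0.196,-0.242,0.02,0,0,-0.984,-1],[0.196,-0.242,0.02,0,0,-0.984,-1],[0.196,-0.242,0.02,0,0,-0.984,-1],[0.196,-0.242,0.055,0,0,-0.984,-1],[0.196,-0.242,0.055,0,0,-0.984,-1],[0.196,-0.242,0.055,0,0,-0.984,-1],[0.196,-0.242,0.055,0,0,-0.984,-1]]';  python3 -m handwheel '[[0,0,0.035,0,0,0,-1],[0,0,0.035,0,0,0,-1],[0,0,0.035,0,0,0,-1]]'
python3 - <<'E'
from h import *
t,_=get_image("top");s,_=get_image("scene")
cv2.imwrite("pics/s4.png",cv2.resize(s[165:265,185:285],None,fx=6,fy=6,interpolation=cv2.INTER_CUBIC))
st=read_state();print(st["joints"])
E
```

```text
clock: 12.75
position: [617.7, -208.8, 181.5]
ee_rot: [0.827, -0.562, 0.001, -0.001]
contact_force: [-0.2, -0.2, 0.8]
gripper_width: 0.4
grasp_force: 0.0
clock: 13.12
position: [618.0, -208.9, 146.6]
ee_rot: [0.827, -0.562, 0.001, -0.0]
contact_force: [0.3, -0.2, -0.6]
gripper_width: 0.2
grasp_force: 0.0
[-7.85939494e-02  4.94118137e-01 -3.68145690e-02  6.25425461e-04
 -1.03661581e+00  4.55030504e-01]
```

View pics/s4.png

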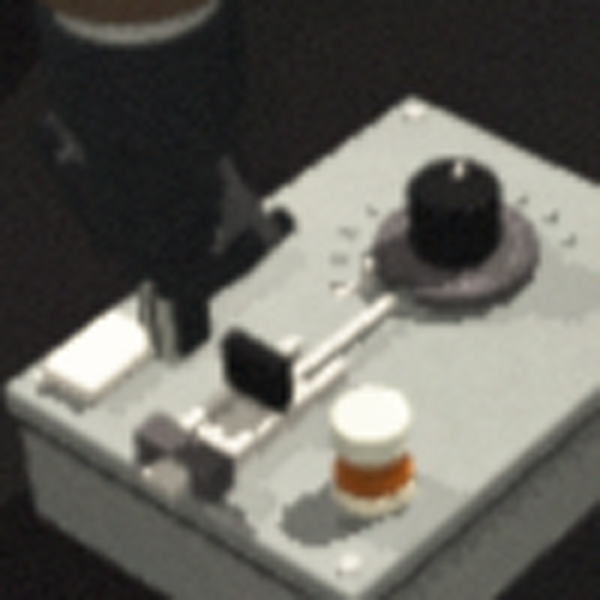

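The shut fingertips (175,350) are behind the grip (258,370), which is still locked, and in line with it. Next I descend and start pushing along tool −x.

```bash
python3 -m handwheel '[[0,0,0.02,0,0,0,-1],[0,0,0.034,0,0,0,-1],[0,0,0.043,0,0,0,-1],[0,0,0.043,0,0,0,-1],[0,0,0.043,0,0,0,-1]]'; python3 -m handwheel '[[-0.004,0,0,0,0,0,-1],[-0.008,0,0,0,0,0,-1],[-0.012,0,0,0,0,0,-1],[-0.016,0,0,0,0,0,-1],[-0.016,0,0,0,0,0,-1]]'
```

```text
clock: 13.85
position: [617.6, -209.4, 102.3]
ee_rot: [0.827, -0.562, 0.001, -0.0]
contact_force: [0.1, 0.3, 0.1]
gripper_width: 0.1
grasp_force: 0.0
clock: 14.48
position: [611.1, -194.0, 101.9]
ee_rot: [0.827, -0.562, 0.0, 0.0]
contact_force: [-0.3, 0.4, -0.1]
gripper_width: 0.0
grasp_force: 0.0
```

```bash
cat > f.py <<'E'
from h import *
s=read_state();p=s["position"][:2];print("t%.2f F_y %.2f F_x %.2f  dist to axis %.1f"%(s["clock"],s["contact_force"][:2]@Y,s["contact_force"][:2]@X,(AX-p)@Y))
E
python3 f.py; for i in 1 2 3 4 5; do python3 -m handwheel '[[-0.001,0,0,0,0,0,-1],[-0.002,0,0,0,0,0,-1],[-0.003,0,0,0,0,0,-1]]'>/dev/null; python3 f.py; done
```

```text
t14.47 F_y 0.46 F_x -0.17  dist to axis 155.5
t14.85 F_y -1.03 F_x -0.20  dist to axis 152.8
t15.22 F_y 0.62 F_x -0.15  dist to axis 149.8
t15.60 F_y -0.82 F_x -0.16  dist to axis 146.9
t15.97 F_y -1.16 F_x 0.41  dist to axis 143.9
t16.35 F_y -2.00 F_x -0.19  dist to axis 140.8
```

```bash
for i in 1 2 3; do python3 -m handwheel '[[-0.001,0,0,0,0,0,-1],[-0.001,0,0,0,0,0,-1]]'>/dev/null; python3 f.py; done
python3 - <<'E'
from h import *
s,_=get_image("scene");cv2.imwrite("pics/s5.png",cv2.resize(s[165:265,185:285],None,fx=6,fy=6,interpolation=cv2.INTER_CUBIC))
E
```

```text
t16.60 F_y -0.73 F_x -0.16  dist to axis 139.7
t16.85 F_y -1.78 F_x 0.34  dist to axis 138.7
t17.10 F_y -0.18 F_x 0.53  dist to axis 137.8
```

View pics/s5.png

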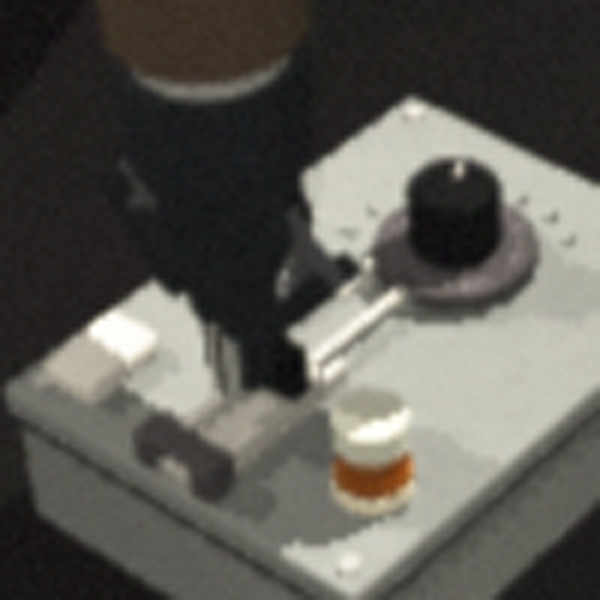

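The grip has moved with the fingers: it is now at about (290,355) and the tongue is entering the wheel. I'll continue in 1 mm steps until the end stop is felt.

```bash
for i in 1 2 3; do python3 -m handwheel '[[-0.001,0,0,0,0,0,-1],[-0.001,0,0,0,0,0,-1]]'>/dev/null; python3 f.py; done
```

```text
t17.40 F_y -0.83 F_x 0.43  dist to axis 136.8
t17.65 F_y -1.11 F_x -0.73  dist to axis 135.8
t17.90 F_y -2.77 F_x -0.42  dist to axis 135.0
```

```bash
for i in 1 2 3; do python3 -m handwheel '[[-0.0005,0,0,0,0,0,-1],[-0.0005,0,0,0,0,0,-1]]'>/dev/null; python3 f.py; done
```

```text
t18.15 F_y -5.23 F_x 0.26  dist to axis 134.9
t18.40 F_y -6.72 F_x -0.50  dist to axis 134.8
t18.65 F_y -9.35 F_x -1.23  dist to axis 134.8
```

It is a rigid stop at 9 N, with none of the tongue's 6 N/mm springiness, so this is the end of travel. I'll back off, lift, move aside and verify.

```bash
python3 -m handwheel '[[0.005,0,0,0,0,0,-1],[0.015,0,0,0,0,0,-1],[0.015,0,-0.03,0,0,0,-1],[0.015,0,-0.08,0,0,0,-1],[0.015,0,-0.12,0,0,0,-1],[0.07,0.06,-0.12,0,0,0,-1],[0.1,0.1,-0.12,0,0,0,-1],[0.1,0.1,-0.12,0,0,0,-1],[0.1,0.1,-0.12,0,0,0,-1]]'
python3 - <<'E'
from h import *
t,_=get_image("top");s,_=get_image("scene")
cv2.imwrite("pics/t6.png",np.hstack([cv2.resize(t[145:245,265:385],None,fx=4,fy=4,interpolation=cv2.INTER_CUBIC)[:400],cv2.resize(s[165:265,200:275],None,fx=4,fy=4,interpolation=cv2.INTER_CUBIC)]))
E
```

```text
clock: 19.77
position: [546.5, -303.5, 221.7]
ee_rot: [0.826, -0.563, -0.0, -0.0]
contact_force: [0.1, 1.0, -0.0]
gripper_width: -0.1
grasp_force: 0.0
```

View pics/t6.png

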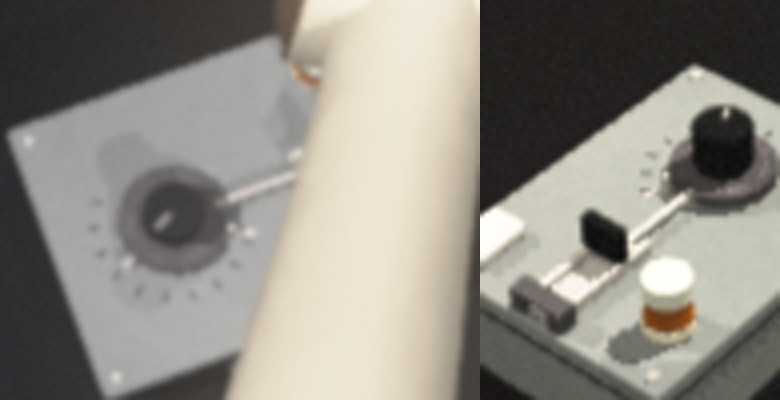

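Run:
```python
from h import *
a=ray("scene",[(227.75,226.75),(231,224)],106);print(((a[1]-a[0])[:2]@Y).round(1),((a[1]-a[0])[:2]@X).round(1))
s,_=get_image("scene");s0=np.load("pics/scene0.npz")["p"]
def c(p):
    m=np.zeros((420,560),np.uint8); m[212:238,219:238]=p.max(2)[212:238,219:238]<60
    n,l,st,ce=cv2.connectedComponentsWithStats(m);i=1+np.argmax(st[1:,4]);print(st[i],ce[i]);return ce[i]
b=ray("scene",[c(s0),c(s)],106);print((b[1]-b[0])[:2]@Y)
for j,q in(("jar",(170,0)),):pass
```

```text
12.9 -0.7
[223 221  10  12  89] [227.4494382  226.62921348]
[226 218  10  12  85] [230.41176471 224.01176471]
12.094833200357563
```

By the scene view the bolt moved about 12 mm, not 16, so I want a cleaner measurement. I'll swing the arm clear and check from the top view.

```bash
python3 -m handwheel '[[-0.372,-0.129,-0.02,0,0,0,-1],[-0.372,-0.129,-0.02,0,0,0,-1],[-0.372,-0.129,-0.02,0,0,0,-1],[-0.372,-0.129,-0.02,0,0,0,-1],[-0.372,-0.129,-0.02,0,0,0,-1],[-0.372,-0.129,-0.02,0,0,0,-1],[-0.372,-0.129,-0.02,0,0,0,-1],[-0.372,-0.129,-0.02,0,0,0,-1],[-0.372,-0.129,-0.02,0,0,0,-1]]'|head -2
python3 - <<'E'
from h import *
t,d=get_image("top");s,ds=get_image("scene")
np.savez("pics/fin.npz",t=t,s=s)
t0=np.load("pics/top0.npz")["p"];s0=np.load("pics/scene0.npz")["p"]
# profile along the bolt axis on z=120 (top) : grip top is dark
def prof(n,p,z,lo,hi,off=0):
    r=np.arange(lo,hi,2.); P=np.array([[*(AX-k*Y+o*X),z] for k in r for o in(-9,-4,0,4,9)])
    q=proj(n,P).astype(np.float32); v=cv2.remap(p.max(2),q[:,0],q[:,1],cv2.INTER_LINEAR).reshape(len(r),5).mean(1)
    return r,v.astype(int)
for nm,p in(("t0",t0),("tn",t)): print(nm,*["%d:%d"%x for x in zip(*prof("top",p,120,95,165))])
for nm,p in(("s0",s0),("sn",s)): print(nm,*["%d:%d"%x for x in zip(*prof("scene",p,119,95,165))])
cv2.imwrite("pics/t7.png",np.hstack([cv2.resize(x[165:215,295:375],None,fx=5,fy=5,interpolation=cv2.INTER_CUBIC) for x in(t0,t)]))
E
```

```text
clock: 21.05
position: [529.9, 89.8, 241.5]
t0 95:225 97:226 99:227 101:232 103:240 105:246 107:247 109:248 111:247 113:245 115:240 117:228 119:195 121:150 123:109 125:89 127:86 129:87 131:89 133:101 135:130 137:164 139:185 141:196 143:200 145:209 147:224 149:240 151:248 153:250 155:249 157:246 159:236 161:223 163:202
tn 95:152 97:151 99:147 101:142 103:133 105:120 107:101 109:77 111:58 113:48 115:47 117:48 119:53 121:65 123:91 125:118 127:138 129:147 131:150 133:157 135:165 137:176 139:188 141:198 143:205 145:209 147:210 149:209 151:209 153:207 155:204 157:197 159:185 161:169 163:149
s0 95:202 97:202 99:203 101:204 103:204 105:204 107:204 109:204 111:205 113:208 115:211 117:212 119:214 121:207 123:187 125:138 127:87 129:50 131:38 133:32 135:27 137:24 139:25 141:30 143:43 145:61 147:76 149:101 151:122 153:149 155:174 157:188 159:192 161:192 163:193
sn 95:112 97:112 99:113 101:113 103:113 105:113 107:111 109:108 111:93 113:70 115:45 117:30 119:25 121:23 123:22 125:21 127:21 129:24 131:29 133:38 135:45 137:55 139:70 141:87 143:109 145:120 147:124 149:125 151:123 153:123 155:122 157:123 159:124 161:125 163:125
```

View pics/t7.png

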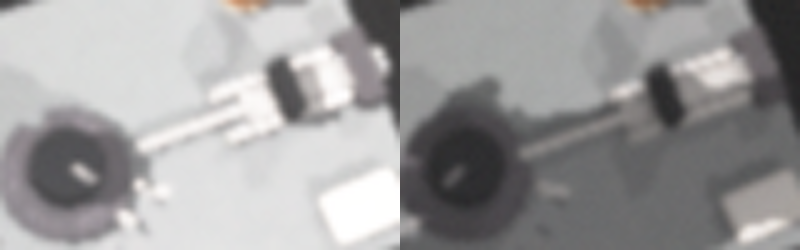

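The absolute positions agree on fully open. The grip-to-axis distance is 117.8 mm from the robot contact, about 118 mm from the top view and about 119 mm from the scene view; open should be 119 mm and blocked at least 122.5 mm. The bolt simply started about 3 mm in: its tongue tip was at 45.6 mm and the grip at about 131 mm. The stop was also rigid. The dial line is still at click 6, and the jar and tin haven't moved.

```bash
python3 -c "
from bench import *;print(job_done())"
```

```text
the job is handed in; nothing more can be done
None
```

I handed the job in with the lock box unlocked as far as I could measure: the dial was wound gently to its stop, turned six clicks clockwise, and the bolt slid to its hard end stop at about 9 N. Fully open is inferred from position (grip 118–119 mm from the dial axis), because the cameras showed only about 12.5 mm of the 16 mm travel, which I put down to the bolt starting about 3 mm in. The jar and tin looked unmoved, I didn't re-check the other items, and the judge gave no verdict.

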